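# Lift the tab-capped vial out of the incubator block

## Robot

A 7-joint arm with a two-finger parallel gripper is mounted at the origin on a cart in front of the work surface, level with it; the furniture and walls round the work are solid. World frame = base frame: x ahead of the robot, y to its left, z up, the work surface at z = 0. Lengths are in m, angles in rad, forces in N, time in s.
With the tool pointing down it reaches from about 0.425 to 0.925 m from the base axis. Payload 6.8 kg.
Tool frame: the origin (TCP) lies on the centre line of the jaws, within the pads' length; the fingertips stand 19 mm ahead of it and the grasp point (between the pads) is the TCP (tcp_to_tips is the distance from the TCP to the fingertips, in m); x points along the fingers, y is the direction in which the jaws open and shut, and the axes are right-handed (so a half turn about x gives the same grasp; the last joint's range is limited). The gripper opens to 85 mm and grips with 20 to 120 N. Pads are 22 mm wide; open, the fingers measure 114 mm over their backs; the gripper's body (76 mm by 85 mm) begins 54 mm behind the grasp point. The pads swing forward as they close: fully open they stand 13 mm farther back than shut.
Start: joints at [1.212, 0.477, 0.022, 1.555, -0.011, 1.109, -0.083], TCP at [0.168, -0.654, 0.25] pointing down, gripper open.
Joint ranges: [-2.96, 2.96], [-0.34, 2.1], [-1.41, 1.46], [0.24, 2.44], [-1.37, 4.51], [0.17, 1.92], [-2.96, 2.96]. Speed limits (rad/s): [2.39, 2.39, 3.14, 3.14, 3.14, 3.14, 3.14].

## Interface

Orientations are given as a unit quaternion [w, x, y, z].
In Python, from station import get_obs, read_camera, hand_in, spot_in, cut_out, tcp_to_tips gives the robot as it stands.
- The arm moves only by the shell command python3 -m jog 'ROWS' [FORCE]. ROWS is JSON, a list of rows, each an object of numbers: "gripper": the closure, from 0 (fully open) to 1 (shut); "dx", "dy", "dz": the shift along the world's x, y, z in m; "rx", "ry", "rz": the turn, a rotation vector about the world's x, y, z in degrees. In form: [{"gripper": .., "dx": .., "dy": .., "dz": .., "rx": .., "ry": .., "rz": ..}, ...]. A call has 1 to 10 rows; each row is the pose to reach, as a shift and turn from the pose commanded when the call began; what a row does not reach only later rows make up. A row lasts 1/10 s, in which the tool goes at most 50 mm and 8.59 degrees, less where a joint would pass 70% of its speed; a pose out of reach is approached as far as the arm can. A call with a gripper value outside its range is refused whole. The fingers move at their own pace and stop on an object; FORCE is the grip in N (left out, the last holds). Time passes only in rows, so rows that repeat a pose let the fingers close. It gives the time, the measured TCP pose, the force and the opening at its end, in the units of the state.
- get_obs(): the state, without advancing time (a new reading comes with each control period).
- read_camera(name): name is "scene" or "side" or "wrist"; returns a dict with "pixels" (480x640x3 uint8, blue, green, red), "range_z" (480x640 float32, m along the optical axis (not along the pixel's ray), 0 where there is no reading), "camera_matrix" (3x3 intrinsics, pixels), "cam_to_world" (4x4, takes a point from camera to world coordinates). Camera axes: x right, y down, z forward; pixel columns grow to the right and rows downward; lengths in m; the calibration is good to about 2 mm. A picture is of the moment at which its call begins.
- hand_in(): hands the job in, once; it reports no verdict.
Trained networks look in the newest picture that a camera, given by its name, has taken for a name from the list of things; names that differ only in an ending like _2 or _b are one class to them, and where a whole thing is asked for, a point or a joint stands for the part that bears it (a point fixed in the world has none). Each returns a list of dicts, best first, with "conf" (0 to 1); they miss things now and then, are a little off and sometimes report something else, mostly with a low value. They report only what shows in the picture. A call takes as long as a camera call.
- spot_in(camera, label): "box" ([centre column, centre row, width, height] in pixels, round what is visible of it).
- cut_out(camera, label): "mask" (480x640 bool, what is visible of it) and "box" ([centre column, centre row, width, height] in pixels, round what is visible of it).
The state is a dict: "t": time; "q": joint angles; "joint_vel": joint speeds; "joint_torque": joint torques, N m; "eef_pos": TCP position; "tool_rot": TCP orientation; "contact_force": force on the tool from outside, world axes, zero at the start; "torque": the same for the moment, N m; "gripper_width": opening from 0.0 (shut) to 1.0 (fully open).
Only numpy, scipy, OpenCV 4.12 (cv2) and the standard library are available. Lean on these libraries where they do the work, as an engineer would, in place of code of your own. Each camera call takes 0.05 s, during which the arm holds its last target. There are 200 camera calls.

## Task

The vial whose cap has a flat upright tab is ready to be read: take it by the tab, lift it straight up out of its well in the incubator block, and stand it upright on the floor of the steel tray. Set it down rather than let it drop, and leave the other vial, the one with the round knob, seated in its well.

Things in the scene. Friction and masses are not known exactly. Their poses are not given: they have to be found in the camera images.
- tab_vial: Vial to move: white cylinder, 30 mm diameter, 50 to 100 g; grey cap of equal width, its top 47 mm above the foot. On it stands a flat grey tab: 10 mm thick along the vial's x, 27 mm wide along y, 29 mm tall. Origin: centre of the foot; z up. Seated, only the tab and 2 mm of cap stand above the block; the tab's wide faces look across the row of wells within 15 degrees. In the middle or +y well.
- knob_vial: The vial to leave alone: same cylinder and grey cap, but with a round mushroom knob (23 mm diameter, 29 mm tall) in place of the tab. Origin: centre of the foot; z up. It stands in the other one of the two filled wells.
- block: Vial incubator, fixed: aluminium block in a low white case, 92 mm (x) by 186 mm (y), flat top 60 mm above the work surface. Three round wells, 32.5 mm in diameter, 45 mm deep (floor 15 mm above the surface), in a row along its y axis: one in the middle, one 56 mm either side. The -y well is empty. Origin: centre of the underside; x across the row, z up.
- tray: Open shallow steel tray, loose (0.7 kg), empty: 140 mm (x) by 180 mm (y), 22 mm high, walls and floor 4 mm thick. Origin: centre of the underside; z up.

How it is judged:
By the outcome, as a careful person would: the job done as asked, in the order asked, and still so for the second after the job is handed in, with the robot touching nothing.
It also fails if it takes over 42 s, if anything falls off the work surface, if the arm or the gripper's body presses on something with over 40 N, if the wrist force passes 120 N, or if a joint passes its speed limit or range.

## Working session

There is one attempt and no reset: what is moved stays moved. The work goes in short steps, Python scripts to look and compute and a shell command to move; the robot and the scene stay as the last step left them, time stands still between calls to the robot, and variables do not carry over. Pictures are saved under pics/ and viewed, about 8 in all and at most 12, crops included, and the job is handed in when it is done.

```bash
mkdir -p pics; cat > h.py <<'E'
import numpy as np, cv2
from station import *
def cloud(r):
    K=r["camera_matrix"];z=r["range_z"];v,u=np.mgrid[:480,:640]
    p=np.stack([(u-K[0,2])/K[0,0]*z,(v-K[1,2])/K[1,1]*z,z],-1)
    T=r["cam_to_world"];w=p@T[:3,:3].T+T[:3,3];w[z<=0]=np.nan;return w
E
python3 - <<'E'
from h import *
o=get_obs();print({k:np.round(v,3) for k,v in o.items() if k in("t","q","eef_pos","tool_rot","contact_force","gripper_width")},tcp_to_tips)
ims=[]
for c in("scene","side"):
    r=read_camera(c);w=cloud(r);ims.append(r["pixels"])
    print(c,np.round(r["cam_to_world"][:3,3],3))
    for l in("tab_vial","knob_vial","block","tray"):
        for d in cut_out(c,l)[:2]:
            p=w[d["mask"]];p=p[~np.isnan(p[:,0])]
            print(c,l,round(d["conf"],2),np.round(d["box"]),d["mask"].sum(), np.round(np.median(p,0),3) if len(p) else None, np.round(np.percentile(p,[3,97],axis=0),3).tolist() if len(p) else None)
cv2.imwrite("pics/a.png",cv2.resize(np.vstack(ims),(450,600)) if 0 else cv2.resize(np.hstack(ims),(800,300)))
cv2.imwrite("pics/scene.png",ims[0]);cv2.imwrite("pics/side.png",ims[1])
E
```

```text
{'t': np.float64(0.0), 'q': array([ 1.212,  0.478,  0.022,  1.556, -0.011,  1.109, -0.083]), 'eef_pos': array([ 0.167, -0.653,  0.249]), 'tool_rot': array([-0.088, -0.701, -0.089,  0.702]), 'contact_force': array([ 0.549, -0.131, -0.145]), 'gripper_width': np.float64(0.999)} 0.019
scene [0.054 0.354 0.683]
scene tab_vial 0.72 [193. 267.  22.  26.] 408 [0.573 0.223 0.074] [[0.565, 0.209, 0.06], [0.586, 0.234, 0.092]]
scene tab_vial 0.63 [158. 284.  24.  29.] 480 [0.572 0.279 0.074] [[0.563, 0.266, 0.059], [0.581, 0.291, 0.092]]
scene knob_vial 0.91 [193. 266.  18.  27.] 415 [0.573 0.223 0.072] [[0.565, 0.209, 0.058], [0.586, 0.234, 0.092]]
scene knob_vial 0.57 [405. 216. 126.  80.] 6557 [ 0.531 -0.162  0.005] [[0.454, -0.251, 0.002], [0.605, -0.069, 0.023]]
scene block 0.82 [195. 291. 141. 110.] 7401 [0.546 0.227 0.051] [[0.53, 0.136, 0.005], [0.611, 0.312, 0.062]]
scene tray 0.61 [406. 216. 128.  81.] 6579 [ 0.529 -0.162  0.005] [[0.454, -0.251, 0.002], [0.604, -0.069, 0.023]]
side [ 0.511 -0.737  0.418]
side tab_vial 0.58 [338. 188.  13.  19.] 44 [0.574 0.266 0.086] [[0.564, 0.26, 0.062], [0.58, 0.281, 0.091]]
side knob_vial 0.59 [340. 199.  12.  19.] 159 [0.576 0.212 0.076] [[0.567, 0.205, 0.059], [0.587, 0.236, 0.091]]
side tray 0.9 [320. 334. 113.  91.] 8399 [ 0.528 -0.174  0.004] [[0.455, -0.261, 0.002], [0.598, -0.073, 0.022]]
```

View pics/scene.png

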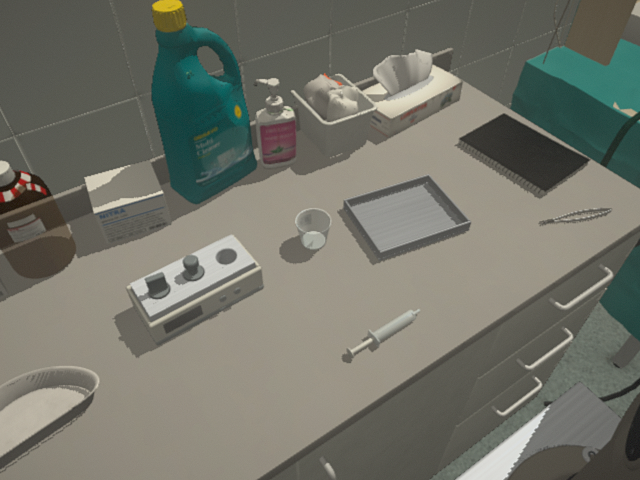

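The picture shows the tab vial in the +y well (157,284), the knob vial in the middle well (193,266), the empty well at (228,256) and the tray at (406,216). The network's first tab hit is wrong because it landed on the knob. Next I'll work out the approach.

```bash
python3 - <<'E'
from h import *
from scipy.spatial.transform import Rotation as R
o=get_obs();q=o["tool_rot"];M=R.from_quat(q[[1,2,3,0]] if hasattr(q,'shape') else [q[1],q[2],q[3],q[0]])
print(np.round(M.as_matrix(),3))
r=read_camera("scene");w=cloud(r)
K=w[...,0];
# block top
m=(abs(w[...,2]-.060)<.004)&(K>.45)&(K<.7)&(w[...,1]>.08)&(w[...,1]<.36)
p=w[m][:,:2].astype(np.float32);print("block top",cv2.minAreaRect(p),np.median(w[m][:,2]))
m=(abs(w[...,2]-.022)<.004)&(K>.4)&(K<.7)&(w[...,1]>-.3)&(w[...,1]<-.03)
print("tray rim",cv2.minAreaRect(w[m][:,:2].astype(np.float32)))
for d in cut_out("scene","tab_vial"):
    if abs(d["box"][0]-158)<8:
        s=w[d["mask"]];s=s[(s[:,2]>.07)];t=s[s[:,2]>.088]
        print("tab",len(s),s.mean(0),"top",len(t),t.mean(0),cv2.minAreaRect(t[:,:2].astype(np.float32)))
# obstacles above 0.1
m=(w[...,2]>.1)&(K>.3)&(K<.9)&(w[...,1]>-.4)&(w[...,1]<.6)
H={}
for x,y,z in w[m]:
    k=(round(x/.05)*.05,round(y/.05)*.05);H[k]=max(H.get(k,0),z)
for k in sorted(H):print(np.round(k,2),round(float(H[k]),2),end="; ")
E
```

```text
[[ 0.     0.248 -0.969]
 [-0.    -0.969 -0.248]
 [-1.     0.    -0.   ]]
block top ((0.5784409046173096, 0.2211102545261383), (0.07590550929307938, 0.17313696444034576), 1.6576969623565674) 0.060202614181913416
tray rim ((0.5312975645065308, -0.16113652288913727), (0.18208441138267517, 0.1436244398355484), 79.51927185058594)
tab 280 [0.57342061 0.27788861 0.08387232] top 112 [0.57539797 0.27776338 0.09093932] ((0.5762474536895752, 0.27759090065956116), (0.02637462317943573, 0.011195884086191654), 85.36213684082031)
[ 0.75 -0.2 ] 0.11; [ 0.75 -0.15] 0.1; [ 0.75 -0.1 ] 0.11; [ 0.75 -0.05] 0.12; [0.75 0.05] 0.22; [0.75 0.1 ] 0.25; [0.75 0.15] 0.23; [0.75 0.35] 0.16; [0.75 0.4 ] 0.17; [0.75 0.45] 0.14; [ 0.8 -0.4] 0.12; [ 0.8  -0.35] 0.13; [ 0.8 -0.3] 0.11; [ 0.8  -0.25] 0.12; [ 0.8 -0.2] 0.12; [ 0.8  -0.15] 0.12; [ 0.8 -0.1] 0.12; [ 0.8  -0.05] 0.18; [0.8 0. ] 0.28; [0.8  0.05] 0.31; [0.8 0.1] 0.35; [0.8  0.15] 0.33; [0.8  0.35] 0.17; [0.8 0.4] 0.2; [ 0.85 -0.4 ] 0.2; [ 0.85 -0.35] 0.19; [ 0.85 -0.3 ] 0.11; [ 0.85 -0.25] 0.25; [ 0.85 -0.2 ] 0.25; [ 0.85 -0.15] 0.26; [ 0.85 -0.1 ] 0.28; [ 0.85 -0.05] 0.17; [0.85 0.  ] 0.28; [0.85 0.05] 0.3; [0.85 0.1 ] 0.35; [0.85 0.15] 0.27; [0.85 0.2 ] 0.31; [0.85 0.25] 0.35; [0.85 0.3 ] 0.29; [0.85 0.35] 0.25; [0.85 0.4 ] 0.16; [ 0.9 -0.4] 0.22; [ 0.9  -0.35] 0.23; [ 0.9 -0.3] 0.24; [ 0.9  -0.25] 0.25; [ 0.9 -0.2] 0.27; [ 0.9  -0.15] 0.28; [ 0.9 -0.1] 0.29; [ 0.9  -0.05] 0.3; [0.9 0. ] 0.31; [0.9  0.05] 0.32; [0.9 0.1] 0.34; [0.9  0.15] 0.35; [0.9 0.2] 0.36; [0.9  0.25] 0.37; [0.9 0.3] 0.38; [0.9  0.35] 0.33; [0.9 0.4] 0.2;
```

```bash
python3 -m jog '[{"dx":0.31,"dy":0.30,"rz":30},{"dx":0.31,"dy":0.30,"rz":30},{"dx":0.31,"dy":0.30,"rz":30},{"dx":0.31,"dy":0.30,"rz":30},{"dx":0.31,"dy":0.30,"rz":30},{"dx":0.31,"dy":0.30,"rz":30},{"dx":0.31,"dy":0.30,"rz":30},{"dx":0.31,"dy":0.30,"rz":30},{"dx":0.31,"dy":0.30,"rz":30},{"dx":0.31,"dy":0.30,"rz":30}]' && python3 -m jog '[{"dx":0.05,"dy":0.41,"rz":30},{"dx":0.05,"dy":0.41,"rz":30},{"dx":0.05,"dy":0.41,"rz":30},{"dx":0.05,"dy":0.41,"rz":30},{"dx":0.05,"dy":0.41,"rz":30},{"dx":0.05,"dy":0.41,"rz":30},{"dx":0.05,"dy":0.41,"rz":30},{"dx":0.05,"dy":0.41,"rz":30},{"dx":0.05,"dy":0.41,"rz":30},{"dx":0.05,"dy":0.41,"rz":30}]' && python3 -m jog '[{"dx":0.03,"dy":0.22,"rz":11},{"dx":0.03,"dy":0.22,"rz":11},{"dx":0.03,"dy":0.22,"rz":11},{"dx":0.03,"dy":0.22,"rz":11},{"dx":0.03,"dy":0.22,"rz":11},{"dx":0.03,"dy":0.22,"rz":11},{"dx":0.03,"dy":0.22,"rz":11},{"dx":0.03,"dy":0.22,"rz":11}]'
cat > look.py <<'E'
from h import *
import sys
from scipy.spatial.transform import Rotation as R
o=get_obs();q=o["tool_rot"];Y=R.from_quat([q[1],q[2],q[3],q[0]]).as_matrix()
print("tcp",np.round(o["eef_pos"],4),"tooly heading",np.degrees(np.arctan2(Y[1,1],Y[0,1])),"toolx",Y[:,0].round(3),"F",np.round(o["contact_force"],1),"t",o["t"])
r=read_camera("wrist");w=cloud(r);print("cam",r["cam_to_world"][:3,3].round(3))
cv2.imwrite(sys.argv[1],r["pixels"])
for d in cut_out("wrist","tab_vial")[:2]:
    p=w[d["mask"]];p=p[~np.isnan(p[:,0])];t=p[(p[:,2]>.086)&(p[:,2]<.097)]
    print(d["conf"],np.round(d["box"]),np.median(p,0),len(t),t.mean(0) if len(t) else 0,cv2.minAreaRect(t[:,:2].astype(np.float32)) if len(t)>5 else "")
E
python3 look.py pics/w1.png
```

```text
tcp [ 0.1675 -0.6539  0.2503] tooly heading -75.63311179445985 toolx [ 0. -0. -1.] F [-0.3  0.5 -0.5] t 0.6
cam [ 0.236 -0.636  0.374]$[0]: bad value
```

View pics/w1.png

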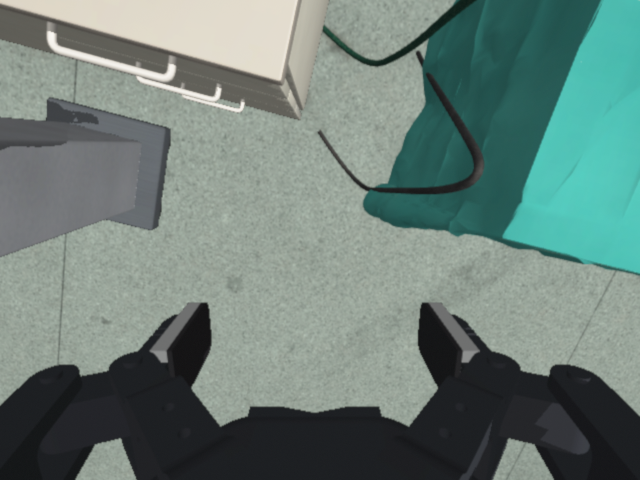

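The move was refused, so the wrist view shows only the floor and a cart corner. The rows probably need every field filled in.

```bash
python3 -m jog '[{"gripper":0,"dx":0.31,"dy":0.30,"dz":0,"rx":0,"ry":0,"rz":30},{"gripper":0,"dx":0.31,"dy":0.30,"dz":0,"rx":0,"ry":0,"rz":30},{"gripper":0,"dx":0.31,"dy":0.30,"dz":0,"rx":0,"ry":0,"rz":30},{"gripper":0,"dx":0.31,"dy":0.30,"dz":0,"rx":0,"ry":0,"rz":30},{"gripper":0,"dx":0.31,"dy":0.30,"dz":0,"rx":0,"ry":0,"rz":30},{"gripper":0,"dx":0.31,"dy":0.30,"dz":0,"rx":0,"ry":0,"rz":30},{"gripper":0,"dx":0.31,"dy":0.30,"dz":0,"rx":0,"ry":0,"rz":30},{"gripper":0,"dx":0.31,"dy":0.30,"dz":0,"rx":0,"ry":0,"rz":30},{"gripper":0,"dx":0.31,"dy":0.30,"dz":0,"rx":0,"ry":0,"rz":30},{"gripper":0,"dx":0.31,"dy":0.30,"dz":0,"rx":0,"ry":0,"rz":30}]'
```

```text
t: 1.7
eef_pos: [0.4821, -0.3484, 0.2506]
tool_rot: [0.27, 0.655, 0.27, -0.652]
contact_force: [0.8, 0.4, -0.6]
gripper_width: 1.001
```

```bash
python3 -m jog '[{"gripper":0,"dx":0.04,"dy":0.40,"dz":0,"rx":0,"ry":0,"rz":30},{"gripper":0,"dx":0.04,"dy":0.40,"dz":0,"rx":0,"ry":0,"rz":30},{"gripper":0,"dx":0.04,"dy":0.40,"dz":0,"rx":0,"ry":0,"rz":30},{"gripper":0,"dx":0.04,"dy":0.40,"dz":0,"rx":0,"ry":0,"rz":30},{"gripper":0,"dx":0.04,"dy":0.40,"dz":0,"rx":0,"ry":0,"rz":30},{"gripper":0,"dx":0.04,"dy":0.40,"dz":0,"rx":0,"ry":0,"rz":30},{"gripper":0,"dx":0.04,"dy":0.40,"dz":0,"rx":0,"ry":0,"rz":30},{"gripper":0,"dx":0.04,"dy":0.40,"dz":0,"rx":0,"ry":0,"rz":30},{"gripper":0,"dx":0.04,"dy":0.40,"dz":0,"rx":0,"ry":0,"rz":30},{"gripper":0,"dx":0.04,"dy":0.40,"dz":0,"rx":0,"ry":0,"rz":30}]' && python3 -m jog '[{"gripper":0,"dx":0.05,"dy":0.18,"dz":0,"rx":0,"ry":0,"rz":11},{"gripper":0,"dx":0.05,"dy":0.18,"dz":0,"rx":0,"ry":0,"rz":11},{"gripper":0,"dx":0.05,"dy":0.18,"dz":0,"rx":0,"ry":0,"rz":11},{"gripper":0,"dx":0.05,"dy":0.18,"dz":0,"rx":0,"ry":0,"rz":11},{"gripper":0,"dx":0.05,"dy":0.18,"dz":0,"rx":0,"ry":0,"rz":11},{"gripper":0,"dx":0.05,"dy":0.18,"dz":0,"rx":0,"ry":0,"rz":11},{"gripper":0,"dx":0.05,"dy":0.18,"dz":0,"rx":0,"ry":0,"rz":11}]' && python3 look.py pics/w2.png
```

```text
t: 2.7
eef_pos: [0.5175, 0.0467, 0.2504]
tool_rot: [-0.428, -0.563, -0.428, 0.563]
contact_force: [-0.5, -1.1, 0.0]
gripper_width: 1.002
t: 3.4
eef_pos: [0.5682, 0.2228, 0.2499]
tool_rot: [-0.479, -0.52, -0.478, 0.521]
contact_force: [-0.3, -0.6, -0.9]
gripper_width: 1.002
tcp [0.5682 0.2228 0.2499] tooly heading -4.85092020725401 toolx [-0.    -0.002 -1.   ] F [-0.3 -0.6 -0.9] t 3.4
cam [0.574 0.293 0.374]
0.76 [317. 165.  33.  37.] [0.57588889 0.27709627 0.06361431] 435 [0.57590555 0.27688523 0.09096411] ((0.5759574174880981, 0.2766321003437042), (0.026326410472393036, 0.009585036896169186), 85.10139465332031)
```

View pics/w2.png

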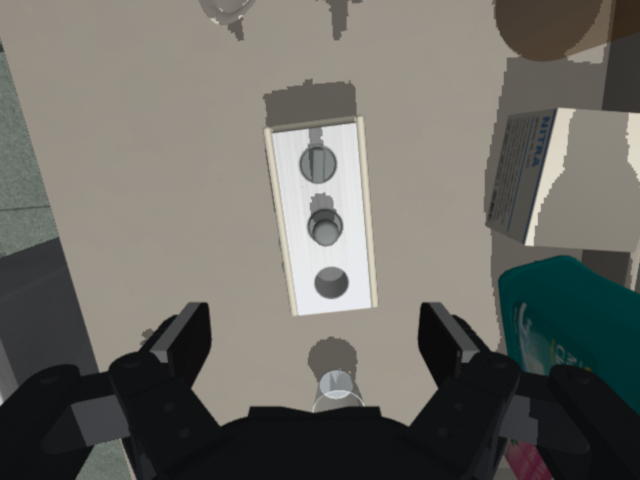

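The wrist view shows the tab at (317,165), knob at (325,228) and empty well at (331,283). Both views agree on the tab: (0.576, 0.277), top at z = 0.091, with its normal at -5° matching the jaws. I'll move above it.

```bash
python3 -m jog '[{"gripper":0,"dx":0.008,"dy":0.052,"dz":0,"rx":0,"ry":0,"rz":0},{"gripper":0,"dx":0.008,"dy":0.052,"dz":-0.05,"rx":0,"ry":0,"rz":0},{"gripper":0,"dx":0.008,"dy":0.052,"dz":-0.09,"rx":0,"ry":0,"rz":0},{"gripper":0,"dx":0.008,"dy":0.052,"dz":-0.11,"rx":0,"ry":0,"rz":0},{"gripper":0,"dx":0.008,"dy":0.052,"dz":-0.12,"rx":0,"ry":0,"rz":0},{"gripper":0,"dx":0.008,"dy":0.052,"dz":-0.12,"rx":0,"ry":0,"rz":0},{"gripper":0,"dx":0.008,"dy":0.052,"dz":-0.12,"rx":0,"ry":0,"rz":0},{"gripper":0,"dx":0.008,"dy":0.052,"dz":-0.12,"rx":0,"ry":0,"rz":0}]' && python3 look.py pics/w3.png
```

```text
t: 4.3
eef_pos: [0.5766, 0.2784, 0.1322]
tool_rot: [0.48, 0.521, 0.479, -0.519]
contact_force: [0.1, -1.1, -0.7]
gripper_width: 1.0
tcp [0.5766 0.2784 0.1322] tooly heading -4.662419823289182 toolx [ 0.003  0.001 -1.   ] F [ 0.1 -1.1 -0.7] t 4.3
cam [0.582 0.349 0.256]
0.79 [313. 281.  50.  69.] [0.57614019 0.28000486 0.06471527] 950 [0.57600914 0.27802309 0.09083436] ((0.5758751630783081, 0.2768552601337433), (0.026778429746627808, 0.009999650530517101), 83.74269104003906)
```

View pics/w3.png

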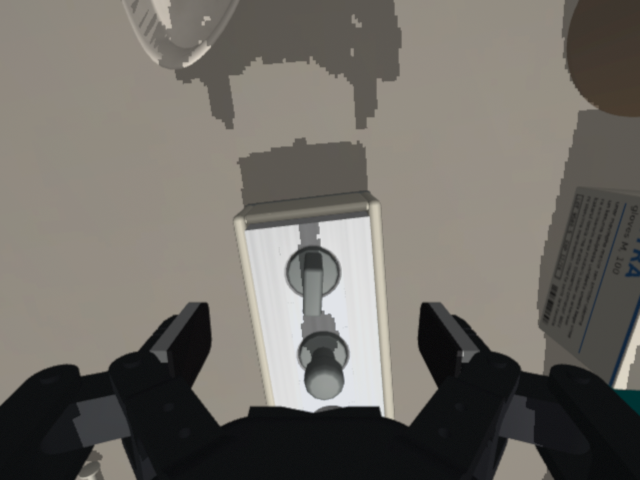

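The tab is at (313,281), between the jaws and square to them, with the position confirmed to about 1 mm. I'll descend and close.

```bash
python3 -m jog '[{"gripper":0,"dx":-0.0005,"dy":-0.001,"dz":-0.025,"rx":0,"ry":0,"rz":0},{"gripper":0,"dx":-0.0005,"dy":-0.001,"dz":-0.045,"rx":0,"ry":0,"rz":0},{"gripper":0,"dx":-0.0005,"dy":-0.001,"dz":-0.045,"rx":0,"ry":0,"rz":0},{"gripper":0.5,"dx":-0.0005,"dy":-0.001,"dz":-0.045,"rx":0,"ry":0,"rz":0},{"gripper":0.7,"dx":-0.0005,"dy":-0.001,"dz":-0.045,"rx":0,"ry":0,"rz":0},{"gripper":0.8,"dx":-0.0005,"dy":-0.001,"dz":-0.045,"rx":0,"ry":0,"rz":0},{"gripper":1,"dx":-0.0005,"dy":-0.001,"dz":-0.045,"rx":0,"ry":0,"rz":0},{"gripper":1,"dx":-0.0005,"dy":-0.001,"dz":-0.045,"rx":0,"ry":0,"rz":0},{"gripper":1,"dx":-0.0005,"dy":-0.001,"dz":-0.045,"rx":0,"ry":0,"rz":0},{"gripper":1,"dx":-0.0005,"dy":-0.001,"dz":-0.045,"rx":0,"ry":0,"rz":0}]' 40 && python3 -m jog '[{"gripper":1,"dx":0,"dy":0,"dz":0,"rx":0,"ry":0,"rz":0},{"gripper":1,"dx":0,"dy":0,"dz":0,"rx":0,"ry":0,"rz":0},{"gripper":1,"dx":0,"dy":0,"dz":0,"rx":0,"ry":0,"rz":0},{"gripper":1,"dx":0,"dy":0,"dz":0,"rx":0,"ry":0,"rz":0}]'
```

```text
t: 5.4
eef_pos: [0.5754, 0.2774, 0.0858]
tool_rot: [0.479, 0.52, 0.479, -0.519]
contact_force: [-0.1, 0.3, 3.7]
gripper_width: 0.105
t: 5.8
eef_pos: [0.5754, 0.2774, 0.0859]
tool_rot: [0.479, 0.52, 0.479, -0.519]
contact_force: [0.2, -0.3, 6.2]
gripper_width: 0.107
```

```bash
python3 -m jog '[{"gripper":1,"dx":0,"dy":0,"dz":0.005,"rx":0,"ry":0,"rz":0},{"gripper":1,"dx":0,"dy":0,"dz":0.01,"rx":0,"ry":0,"rz":0},{"gripper":1,"dx":0,"dy":0,"dz":0.015,"rx":0,"ry":0,"rz":0},{"gripper":1,"dx":0,"dy":0,"dz":0.02,"rx":0,"ry":0,"rz":0}]' && python3 -m jog '[{"gripper":1,"dx":0,"dy":0,"dz":0.01,"rx":0,"ry":0,"rz":0},{"gripper":1,"dx":0,"dy":0,"dz":0.02,"rx":0,"ry":0,"rz":0},{"gripper":1,"dx":0,"dy":0,"dz":0.03,"rx":0,"ry":0,"rz":0},{"gripper":1,"dx":0,"dy":0,"dz":0.04,"rx":0,"ry":0,"rz":0},{"gripper":1,"dx":0,"dy":0,"dz":0.055,"rx":0,"ry":0,"rz":0},{"gripper":1,"dx":0,"dy":0,"dz":0.07,"rx":0,"ry":0,"rz":0},{"gripper":1,"dx":0,"dy":0,"dz":0.08,"rx":0,"ry":0,"rz":0},{"gripper":1,"dx":0,"dy":0,"dz":0.08,"rx":0,"ry":0,"rz":0}]'
python3 - <<'E'
from h import *
r=read_camera("side");s=read_camera("scene")
a=r["pixels"][100:300,240:440];b=s["pixels"][150:350,90:290]
cv2.imwrite("pics/s4.png",np.hstack([cv2.resize(x,(400,400),interpolation=cv2.INTER_CUBIC) for x in(a,b)]))
w=cloud(s);m=(np.hypot(w[...,0]-.5755,w[...,1]-.2775)<.025)&(w[...,2]>.07)&(w[...,2]<.18)
v,u=np.where(m);print(w[m][:,2].min(), np.histogram(w[m][:,2],10))
E
```

```text
t: 6.2
eef_pos: [0.5749, 0.277, 0.1056]
tool_rot: [-0.479, -0.52, -0.479, 0.52]
contact_force: [-0.3, -0.5, -1.1]
gripper_width: 0.111
t: 7.0
eef_pos: [0.5759, 0.2778, 0.1876]
tool_rot: [0.48, 0.521, 0.479, -0.519]
contact_force: [0.7, 0.0, -0.8]
gripper_width: 0.105
0.1162418473095761 (array([ 64,  66,  75,  73,  77,  75,  78, 114,  37,  67]), array([0.11624185, 0.12260525, 0.12896865, 0.13533205, 0.14169545,
       0.14805886, 0.15442226, 0.16078566, 0.16714906, 0.17351246,
       0.17987586]))
```

View pics/s4.png

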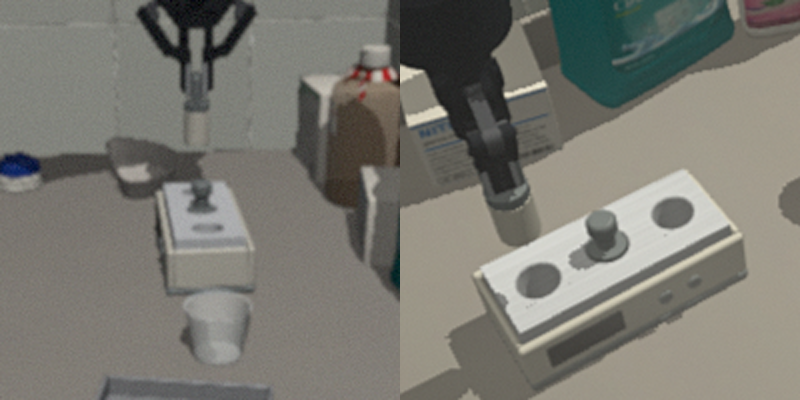

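The vial is out and hanging upright, with its foot at about z = 0.116. The knob vial is still seated, and the empty +y well shows at (540,280) in the right panel. I'll carry it to the tray.

```bash
python3 -m jog '[{"gripper":1,"dx":0,"dy":0,"dz":0.02,"rx":0,"ry":0,"rz":0},{"gripper":1,"dx":0,"dy":-0.01,"dz":0.04,"rx":0,"ry":0,"rz":0},{"gripper":1,"dx":-0.005,"dy":-0.035,"dz":0.04,"rx":0,"ry":0,"rz":0},{"gripper":1,"dx":-0.01,"dy":-0.07,"dz":0.04,"rx":0,"ry":0,"rz":0},{"gripper":1,"dx":-0.015,"dy":-0.105,"dz":0.04,"rx":0,"ry":0,"rz":0},{"gripper":1,"dx":-0.02,"dy":-0.14,"dz":0.04,"rx":0,"ry":0,"rz":0},{"gripper":1,"dx":-0.025,"dy":-0.175,"dz":0.04,"rx":0,"ry":0,"rz":0},{"gripper":1,"dx":-0.03,"dy":-0.21,"dz":0.04,"rx":0,"ry":0,"rz":0},{"gripper":1,"dx":-0.03,"dy":-0.235,"dz":0.04,"rx":0,"ry":0,"rz":0},{"gripper":1,"dx":-0.03,"dy":-0.25,"dz":0.04,"rx":0,"ry":0,"rz":0}]' && python3 -m jog '[{"gripper":1,"dx":-0.005,"dy":-0.03,"dz":0,"rx":0,"ry":0,"rz":0},{"gripper":1,"dx":-0.01,"dy":-0.065,"dz":0,"rx":0,"ry":0,"rz":0},{"gripper":1,"dx":-0.015,"dy":-0.1,"dz":0,"rx":0,"ry":0,"rz":0},{"gripper":1,"dx":-0.015,"dy":-0.135,"dz":0,"rx":0,"ry":0,"rz":0},{"gripper":1,"dx":-0.015,"dy":-0.165,"dz":-0.02,"rx":0,"ry":0,"rz":0},{"gripper":1,"dx":-0.015,"dy":-0.18,"dz":-0.05,"rx":0,"ry":0,"rz":0},{"gripper":1,"dx":-0.015,"dy":-0.188,"dz":-0.08,"rx":0,"ry":0,"rz":0},{"gripper":1,"dx":-0.015,"dy":-0.188,"dz":-0.10,"rx":0,"ry":0,"rz":0},{"gripper":1,"dx":-0.015,"dy":-0.188,"dz":-0.11,"rx":0,"ry":0,"rz":0},{"gripper":1,"dx":-0.015,"dy":-0.188,"dz":-0.11,"rx":0,"ry":0,"rz":0}]'
cat > side.py <<'E'
from h import *
import sys
r=read_camera("side");s=read_camera("scene")
a=r["pixels"][200:400,220:420];b=s["pixels"][110:310,300:500]
cv2.imwrite(sys.argv[1],np.hstack([cv2.resize(x,(400,400),interpolation=cv2.INTER_CUBIC) for x in(a,b)]))
p=get_obs()["eef_pos"]
for n,q in(("side",r),("scene",s)):
    w=cloud(q);z=w[...,2];W=w[...,0]
    m=(np.hypot(W-p[0],w[...,1]-p[1])<.019)&(z>.01)&(z<p[2]-.03)
    f=(abs(W-.53)<.04)&(abs(w[...,1]+.16)<.06)&(z<.012)
    print(n,"vial low z",np.sort(z[m])[:10].round(4),"ctr",w[m].mean(0),"floor",np.median(z[f]))
E
python3 side.py pics/s5.png
```

```text
t: 8.1
eef_pos: [0.5444, 0.0242, 0.2244]
tool_rot: [-0.479, -0.52, -0.479, 0.521]
contact_force: [0.7, 0.5, -0.9]
gripper_width: 0.109
t: 9.1
eef_pos: [0.5294, -0.1598, 0.1139]
tool_rot: [-0.479, -0.519, -0.481, 0.52]
contact_force: [0.7, -0.4, -1.5]
gripper_width: 0.107
side vial low z [0.0428 0.0431 0.0434 0.0437 0.0438 0.044  0.0442 0.0443 0.0443 0.0444] ctr [ 0.52829794 -0.17273426  0.06494037] floor 0.003559238324276126
scene vial low z [0.0449 0.0451 0.0452 0.0452 0.0453 0.0457 0.0469 0.0472 0.0473 0.0473] ctr [ 0.52382168 -0.15108657  0.0660154 ] floor 0.004389451266258948
```

View pics/s5.png

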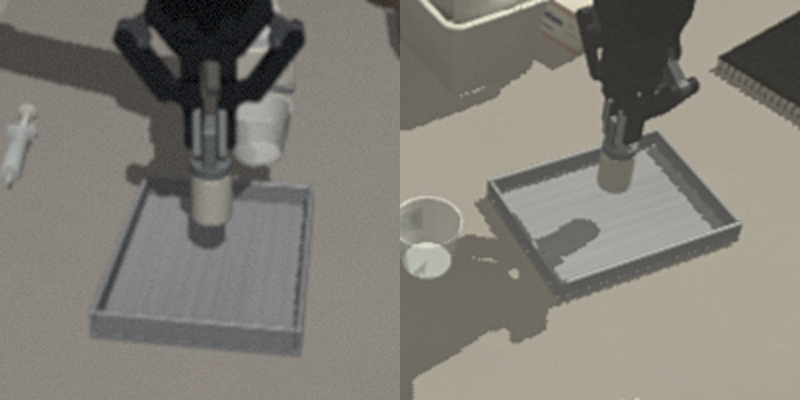

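The vial hangs upright over the tray's middle with its foot at z ≈ 0.043, and the floor is at 0.004. I'll lower it and creep down to contact.

```bash
python3 -m jog '[{"gripper":1,"dx":0,"dy":0,"dz":-0.01,"rx":0,"ry":0,"rz":0},{"gripper":1,"dx":0,"dy":0,"dz":-0.02,"rx":0,"ry":0,"rz":0},{"gripper":1,"dx":0,"dy":0,"dz":-0.03,"rx":0,"ry":0,"rz":0},{"gripper":1,"dx":0,"dy":0,"dz":-0.034,"rx":0,"ry":0,"rz":0},{"gripper":1,"dx":0,"dy":0,"dz":-0.036,"rx":0,"ry":0,"rz":0},{"gripper":1,"dx":0,"dy":0,"dz":-0.036,"rx":0,"ry":0,"rz":0},{"gripper":1,"dx":0,"dy":0,"dz":-0.036,"rx":0,"ry":0,"rz":0}]'; python3 -m jog '[{"gripper":1,"dx":0,"dy":0,"dz":-0.001,"rx":0,"ry":0,"rz":0},{"gripper":1,"dx":0,"dy":0,"dz":-0.001,"rx":0,"ry":0,"rz":0}]'; python3 -m jog '[{"gripper":1,"dx":0,"dy":0,"dz":-0.001,"rx":0,"ry":0,"rz":0},{"gripper":1,"dx":0,"dy":0,"dz":-0.001,"rx":0,"ry":0,"rz":0}]'
```

```text
t: 9.9
eef_pos: [0.5303, -0.1609, 0.0795]
tool_rot: [0.48, 0.52, 0.479, -0.52]
contact_force: [-0.0, 0.1, -1.2]
gripper_width: 0.109
t: 10.1
eef_pos: [0.5301, -0.1609, 0.0785]
tool_rot: [0.48, 0.52, 0.479, -0.52]
contact_force: [0.1, -0.1, -1.2]
gripper_width: 0.104
t: 10.3
eef_pos: [0.53, -0.1609, 0.0773]
tool_rot: [-0.479, -0.52, -0.479, 0.52]
contact_force: [-0.4, 0.3, -0.4]
gripper_width: 0.103
```

Contact should come near 0.075.

```bash
python3 -m jog '[{"gripper":1,"dx":0,"dy":0,"dz":-0.001,"rx":0,"ry":0,"rz":0},{"gripper":1,"dx":0,"dy":0,"dz":-0.001,"rx":0,"ry":0,"rz":0},{"gripper":1,"dx":0,"dy":0,"dz":-0.0015,"rx":0,"ry":0,"rz":0},{"gripper":1,"dx":0,"dy":0,"dz":-0.0015,"rx":0,"ry":0,"rz":0}]'; python3 -m jog '[{"gripper":1,"dx":0,"dy":0,"dz":-0.0005,"rx":0,"ry":0,"rz":0},{"gripper":1,"dx":0,"dy":0,"dz":-0.0005,"rx":0,"ry":0,"rz":0}]'; python3 -m jog '[{"gripper":1,"dx":0,"dy":0,"dz":-0.0005,"rx":0,"ry":0,"rz":0},{"gripper":1,"dx":0,"dy":0,"dz":-0.0005,"rx":0,"ry":0,"rz":0}]'
```

```text
t: 10.7
eef_pos: [0.53, -0.1609, 0.0757]
tool_rot: [-0.479, -0.52, -0.479, 0.52]
contact_force: [0.2, 0.4, -1.4]
gripper_width: 0.112
t: 10.9
eef_pos: [0.53, -0.1609, 0.0753]
tool_rot: [-0.479, -0.52, -0.479, 0.52]
contact_force: [-0.1, -0.1, -0.7]
gripper_width: 0.105
t: 11.1
eef_pos: [0.5301, -0.1609, 0.0748]
tool_rot: [0.479, 0.52, 0.479, -0.52]
contact_force: [-0.3, 0.3, -0.7]
gripper_width: 0.108
```

```bash
for i in 1 ; do python3 -m jog '[{"gripper":1,"dx":0,"dy":0,"dz":-0.0005,"rx":0,"ry":0,"rz":0},{"gripper":1,"dx":0,"dy":0,"dz":-0.0005,"rx":0,"ry":0,"rz":0}]'; done; python3 -m jog '[{"gripper":1,"dx":0,"dy":0,"dz":-0.0005,"rx":0,"ry":0,"rz":0},{"gripper":1,"dx":0,"dy":0,"dz":-0.0005,"rx":0,"ry":0,"rz":0}]'; python3 side.py pics/s6.png
```

```text
t: 11.3
eef_pos: [0.5302, -0.1609, 0.0748]
tool_rot: [0.48, 0.52, 0.479, -0.52]
contact_force: [-1.2, 1.1, 5.2]
gripper_width: 0.105
t: 11.5
eef_pos: [0.5303, -0.1609, 0.0748]
tool_rot: [-0.48, -0.52, -0.479, 0.52]
contact_force: [-3.4, 2.4, 9.6]
gripper_width: 0.107
side vial low z [0.0101 0.0101 0.0102 0.0102 0.0103 0.0104 0.0104 0.0106 0.0107 0.0107] ctr [ 0.52929004 -0.17379822  0.02748992] floor 0.0036172968833420027
scene vial low z [0.0101 0.0103 0.0104 0.0109 0.0111 0.0115 0.0115 0.0117 0.0117 0.0119] ctr [ 0.52410386 -0.15208534  0.027692  ] floor 0.004421633451016371
```

The vial touched down at TCP z 0.0748. The force is 9.6 N, so I'll ease off, open gently and rise.

```bash
python3 -m jog '[{"gripper":1,"dx":0,"dy":0,"dz":0.0005,"rx":0,"ry":0,"rz":0},{"gripper":1,"dx":0,"dy":0,"dz":0.0007,"rx":0,"ry":0,"rz":0},{"gripper":0.8,"dx":0,"dy":0,"dz":0.0007,"rx":0,"ry":0,"rz":0},{"gripper":0.7,"dx":0,"dy":0,"dz":0.0007,"rx":0,"ry":0,"rz":0},{"gripper":0.6,"dx":0,"dy":0,"dz":0.0007,"rx":0,"ry":0,"rz":0},{"gripper":0.4,"dx":0,"dy":0,"dz":0.0007,"rx":0,"ry":0,"rz":0},{"gripper":0.3,"dx":0,"dy":0,"dz":0.0007,"rx":0,"ry":0,"rz":0},{"gripper":0.3,"dx":0,"dy":0,"dz":0.0007,"rx":0,"ry":0,"rz":0}]' 20; python3 -m jog '[{"gripper":0.3,"dx":0,"dy":0,"dz":0.01,"rx":0,"ry":0,"rz":0},{"gripper":0.3,"dx":0,"dy":0,"dz":0.03,"rx":0,"ry":0,"rz":0},{"gripper":0.3,"dx":0,"dy":0,"dz":0.06,"rx":0,"ry":0,"rz":0},{"gripper":0.3,"dx":0,"dy":0,"dz":0.10,"rx":0,"ry":0,"rz":0},{"gripper":0.3,"dx":0,"dy":0,"dz":0.12,"rx":0,"ry":0,"rz":0},{"gripper":0.3,"dx":0,"dy":0,"dz":0.12,"rx":0,"ry":0,"rz":0}]'; python3 side.py pics/s7.png
python3 - <<'E'
from h import *
s=read_camera("scene");w=cloud(s)
for n,c,lo in(("tab",(.530,-.161),.06),("knob",(.577,.222),.064)):
    m=(np.hypot(w[...,0]-c[0],w[...,1]-c[1])<.03)&(w[...,2]>lo)&(w[...,2]<.12);print(n,w[m].mean(0).round(4),"top",w[m][:,2].max().round(4))
E
```

```text
t: 12.4
eef_pos: [0.53, -0.1609, 0.0744]
tool_rot: [0.479, 0.52, 0.479, -0.52]
contact_force: [-0.1, -0.5, 0.2]
gripper_width: 0.694
t: 13.0
eef_pos: [0.5322, -0.1611, 0.1987]
tool_rot: [0.482, 0.521, 0.477, -0.519]
contact_force: [-0.2, 0.0, -0.0]
gripper_width: 0.7
side vial low z [0.01   0.01   0.0102 0.0102 0.0103 0.0106 0.0106 0.0106 0.0106 0.0108] ctr [ 0.52945397 -0.17188043  0.04316168] floor 0.003618356690137964
scene vial low z [0.0101 0.0101 0.0102 0.0105 0.0107 0.0114 0.0114 0.0115 0.0116 0.0117] ctr [ 0.52585252 -0.1548524   0.04871926] floor 0.0043616291674158925
tab [ 0.5289 -0.1575  0.073 ] top 0.0828
knob [0.5743 0.2226 0.0845] top 0.0933
```

View pics/s7.png

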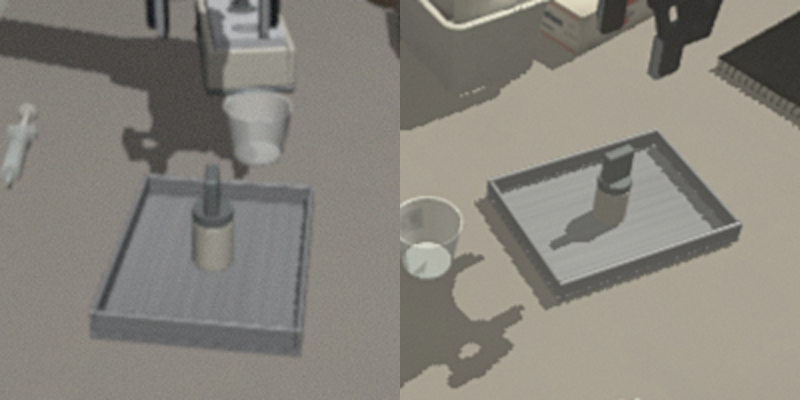

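The vial stands upright on the tray floor and the gripper is clear. Its top is about 0.08, as expected, and the knob vial has not moved. I'll hand it in.

```bash
python3 -c "from station import *;hand_in()"
```

```text
the job is handed in; nothing more can be done
```

The tab vial is standing upright on the tray floor near the middle, and the job is handed in at about 13 s of robot time. I gripped it by the tab at 40 N and lifted it straight out of the +y well. I then lowered it until it touched down, at about 10 N, and released it.

- **Tab vial:** the last pictures show it upright, with its top at z ≈ 0.08 m as expected. The gripper is well clear of it, with no contact force.
- **Knob vial:** it is still seated in the middle well. Its top measures 0.093 m against the expected 0.091 m, which is within the calibration error.
- **Disagreements:** the vision network's best "tab_vial" hit in the scene camera was actually the knob vial, so I checked which was which by eye. One early move was refused because its rows were incomplete. The arm did not move in that call.

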